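# Fill the revolving sweets stand on the okey table

## Robot

A 7-joint arm with a two-finger parallel gripper is mounted at the origin on the work surface. World frame = base frame: x ahead of the robot, y to its left, z up, the work surface at z = 0. Lengths are in mm, angles in rad, forces in N, time in s.
With the tool pointing down it reaches from about 400 to 875 mm from the base axis. Payload 4.4 kg.
Tool frame: the origin (TCP) lies between the finger pads; the fingertips stand 17 mm ahead of it and the grasp point (between the pads) lies 2 mm behind it; z points along the fingers, y is the line along which they close (so a half turn about z gives the same grasp; the last joint's range is limited). The gripper opens to 85 mm and grips with 20 to 120 N. Pads are 22 mm wide; open, the fingers measure 114 mm over their backs; the gripper's body (76 mm by 85 mm) begins 54 mm behind the grasp point. The pads swing forward as they close: fully open they stand 13 mm farther back than shut.
Start: joints at [1.101, 0.628, 0.038, 1.517, -0.027, 0.996, -0.02], TCP at [255.423, -597.726, 248.313] pointing down, gripper open.
Joint ranges: [-3.06, 3.06], [-0.37, 2.12], [-1.25, 1.32], [0.18, 2.47], [-1.1, 4.24], [0.23, 1.98], [-2.94, 2.94]. Speed limits (rad/s): [2.57, 2.57, 3.14, 3.14, 3.14, 3.14, 3.14].

## Interface

Orientations are given as [roll, pitch, yaw] about the fixed x, y, z axes, in that order (R = Rz(yaw) Ry(pitch) Rx(roll)).
In Python, from cell import sensors, get_image, ctrl gives the robot as it stands.
- The arm moves only by the tool send_rows, never from a script. Its argument "series" is a list of rows, each a list of 3 entries, a list of its own where there are three numbers: the finger opening in mm, from 0 to 85.4, then the shift along the world's x, y, z in units of 60 mm (1.0 is 60 mm), then the turn, a rotation vector about the world's x, y, z in units of 5 degrees (1.0 is 5 degrees). A call has 1 to 8 rows; each row shifts and turns the commanded pose from where the row before left it; what a row does not reach is not made up. A row lasts 1/8 s, in which the tool goes at most 62.5 mm and 10.7 degrees, less where a joint would pass 70% of its speed; a pose out of reach is approached as far as the arm can. A call is refused whole if a number of a shift passes 1 or a number of a turn 1, either way. A call with a gripper value outside its range is refused whole. The fingers move at their own pace and stop on an object; the grip force is fixed at half the most. Time passes only in rows, so rows that do not move let the fingers close. It gives the time, the measured TCP pose, the force, the opening and the grip force at its end, in the units of the state.
- sensors.read_state(): the state, without advancing time (a new reading comes with each control period).
- get_image(name): name is "scene" or "top" or "wrist"; returns a dict with "img" (480x640x3 uint8, red, green, blue), "depth" (480x640 float32, mm along the optical axis (not along the pixel's ray), 0 where there is no reading), "vfov" (degrees; the focal length in pixels is half the picture's height over the tangent of half this angle, whatever the lens; pixels are square), "cx", "cy" (the principal point, pixels), "world_to_cam" (4x4, takes a point from world to camera coordinates). Camera axes: x right, y down, z forward; pixel columns grow to the right and rows downward; lengths in mm; the calibration is good to about 2 mm. A picture is of the moment at which its call begins.
- ctrl.finish_job(): hands the job in; it is judged then, once.
The state is a dict: "clock": time; "qpos": joint angles; "qd": joint speeds; "tau": joint torques, N m; "eef_pos": TCP position; "tool_rot": TCP orientation; "force": force on the tool from outside, world axes, zero at the start; "torque": the same for the moment, N m; "width": finger opening in mm; "gripper_force": force on a finger pad.
Only numpy, scipy, OpenCV 4.12 (cv2) and the standard library are available. Lean on these libraries where they do the work, as an engineer would, in place of code of your own. Each camera call takes 0.05 s, during which the arm holds its last target. There are 200 camera calls.

## Task

Get the revolving sweets stand ready: wind its crank to bring its dishes round to the open front, put every okey tile that was left in the stand into the dark wooden tile tray, and lay every biscuit from the slate mat flat in a dish of its own. Then wind the stand home so that its solid wooden block clicks in at the open front and all the dishes are under the clear hood, and leave the other things on the table where they are.

Things in the scene. Friction and masses are not known exactly. Their poses are not given: they have to be found in the camera images.
- stand: revolving sweets stand, fixed: round foot, 280 mm turntable, clear box hood. Origin on the turntable axis at table height, x from the open front to the back, z up. Hood roof reaches from x = -0.030 to 0.16, 304 mm wide, top at 57, underside at 52 mm, with side and back walls; all in front of it (x below -0.030) is open from above
- turntable (a joint): turntable angle, rad, grows anticlockwise from above, stops at -0.12 and 4.83. Spring detents at 0, pi/2, pi, 3pi/2 (up to 0.23 N m between them). At 0 (home) the quarter with the solid pale wooden block (85 mm square, top at 32 mm) and the crank are at the open front; at pi/2, pi, 3pi/2 dish 1, 2, 3 is at the front
- crank_knob (a point): middle of the upright crank knob (cylinder, diameter 18, 40 mm tall, from 95 to 135 mm above the table) that turns the turntable; above the hood, 55 mm from the axis, over the block's quarter. It spins freely on its pin, so a fixed wrist can carry it round in a circle. Crank arm below it: top at 93 mm
- dish1 (a point): centre of the floor of dish 1, 23 mm above the table, 88 mm from the axis, 90 degrees clockwise (from above) of the wooden block. A dish is a quarter of the turntable: ribs 60 mm to either side of this point and the outer rim stand 6 mm above its floor (top at 29 mm); hub 56 mm across, top at 33 mm
- dish2 (a point): centre of the floor of dish 2, across the axis from the wooden block (size as dish 1)
- dish3 (a point): centre of the floor of dish 3, 90 degrees anticlockwise of the wooden block (size as dish 1)
- tile_tray: open dark wooden tile tray, fixed, 130 x 150 mm outside, walls 6 mm thick and 22 mm high, floor 6 mm thick; origin under its centre at table height, x along its 130 mm side
- mat: flat slate mat, fixed, 250 x 270 mm, 4 mm thick; origin under its centre, x along the 250 mm side
- biscuit1: round flat biscuit, 60 mm across, 12 mm thick, 25 g, lying on the slate mat at the start if present; origin at its centre (6 mm above its underside), z its disc axis
- biscuit2: round flat biscuit, 60 mm across, 12 mm thick, 25 g, lying on the slate mat at the start if present; origin at its centre (6 mm above its underside), z its disc axis
- biscuit3: round flat biscuit, 60 mm across, 12 mm thick, 25 g, lying on the slate mat at the start if present; origin at its centre (6 mm above its underside), z its disc axis
- biscuit4: round flat biscuit, 60 mm across, 12 mm thick, 25 g, lying on the slate mat at the start if present; origin at its centre (6 mm above its underside), z its disc axis
- tile1: ivory okey tile, 40 x 28 x 10 mm, 20 g, lying flat in the stand at the start if present; origin at its centre, x along its 40 mm side, y along its 28 mm side
- tile2: ivory okey tile, 40 x 28 x 10 mm, 20 g, lying flat in the stand at the start if present; origin at its centre, x along its 40 mm side, y along its 28 mm side
- tile3: ivory okey tile, 40 x 28 x 10 mm, 20 g, lying flat in the stand at the start if present; origin at its centre, x along its 40 mm side, y along its 28 mm side
- tea_cup: thick glass tea cup, 72 mm across, 70 mm tall; origin under its foot; not part of the job, leave it where it is
- ashtray: round aluminium ashtray, 90 mm across, 22 mm tall; origin under its centre; not part of the job, leave it where it is
- sugar_bowl: white sugar bowl, 70 mm across, 50 mm tall; origin under its foot; not part of the job, leave it where it is
- dice_box: small flat cardboard box, 55 x 40 x 18 mm; origin under its centre; not part of the job, leave it where it is
- pepper: steel pepper shaker, upright cylinder 36 mm across, 65 mm tall; origin under its foot; not part of the job, leave it where it is

How it is judged:
By the outcome, as a careful person would: the job done as asked, in the order asked, and still so for the second after the job is handed in, with the robot touching nothing.
Of biscuit1, biscuit2, biscuit3, biscuit4 only 2 to 3 are there at a start; the rules pass over those that are not, and their reading is None.
Of tile1, tile2, tile3 only 2 to 3 are there at a start; the rules pass over those that are not, and their reading is None.
At some moment in a run one of biscuit1, biscuit2, biscuit3, biscuit4 may be knocked a few centimetres aside while the robot is not near it.
Once in a run the grip may slacken for a moment while it holds something.
It also fails if it takes over 210 s, if anything falls off the work surface, if the arm or the gripper's body presses on something with over 40 N, if the wrist force passes 120 N, or if a joint passes its speed limit or range.

## Working session

There is one attempt and no reset: what is moved stays moved. The work goes in short steps, Python scripts to look and compute and a tool call to move; the robot and the scene stay as the last step left them, time stands still between calls to the robot, and variables do not carry over. Pictures are saved under pics/ and viewed, at most 14 in all, crops included, and the job is handed in when it is done.

Besides the shell and the picture viewer there is one more tool, called after "Call:" as name([rows], argument=value, ...), one row to a line, values as JSON. send_rows: Moves the arm, as the interface text tells. Its arguments: {"type":"object","properties":{"series":{"type":"array"}},"required":["series"]}

```bash
ls; mkdir -p pics
cat > h.py <<'E'
import numpy as np, cv2
from cell import sensors, get_image, ctrl
def cam(n):
    d=get_image(n); d['f']=240/np.tan(np.radians(d['vfov'])/2); d['T']=np.array(d['world_to_cam']); return d
def ray(d,u,v):
    R=d['T'][:3,:3]; t=d['T'][:3,3]
    return -R.T@t, R.T@np.array([(u-d['cx'])/d['f'],(v-d['cy'])/d['f'],1])
def onz(d,u,v,z):
    o,r=ray(d,u,v); return o+r*(z-o[2])/r[2]
def pt(d,u,v):
    o,r=ray(d,u,v); return o+r*d['depth'][int(round(v)),int(round(u))]
def proj(d,p):
    c=d['T'][:3,:3]@np.array(p)+d['T'][:3,3]; return c[0]/c[2]*d['f']+d['cx'],c[1]/c[2]*d['f']+d['cy']
def save(d,n): cv2.imwrite('pics/'+n+'.png',d['img'][:,:,::-1])
E
python3 - <<'E'
from h import *
for n in('scene','top'):
    d=cam(n); save(d,n); print(n,d['f'],d['cx'],d['cy'],ray(d,320,240))
s=sensors.read_state(); print(s)
E
```

```text
pics
scene 452.4773187387736 321.65151711693545 235.97039263595133 (array([1298.09145598,  489.21623106,  809.36961262]), array([-0.65888309, -0.41027062, -0.63058999]))
top 528.0867996295336 322.09278616961444 240.02780646529087 (array([ 410.23865853,   15.57932212, 1241.51318433]), array([ 0.13815854,  0.00274339, -0.99041426]))
{'clock': 0.1, 'qpos': array([ 1.10119566,  0.62925582,  0.03847843,  1.51826143, -0.02701164,
        0.9963074 , -0.01999839]), 'qd': array([-8.68420204e-04, -1.28847373e-03,  7.59346549e-05, -2.39279121e-03,
       -1.66600898e-04, -1.11545213e-04,  1.13096717e-03]), 'tau': array([ 3.74904324e-03, -5.64529037e+01,  1.23094685e+00, -1.93973136e+01,
        1.14259939e-02,  5.40982437e-03,  3.86507782e-05]), 'eef_pos': array([ 255.20084743, -597.23003744,  247.4823206 ]), 'tool_rot': array([-3.13987975e+00,  2.73546287e-05,  4.03768870e-01]), 'force': array([-0.20771295,  0.24170363,  0.56542972]), 'torque': array([-0.02466367, -0.02680672,  0.01001922]), 'gripper_force': 0.0, 'width': 85.2529206873448}
```

View pics/top.png

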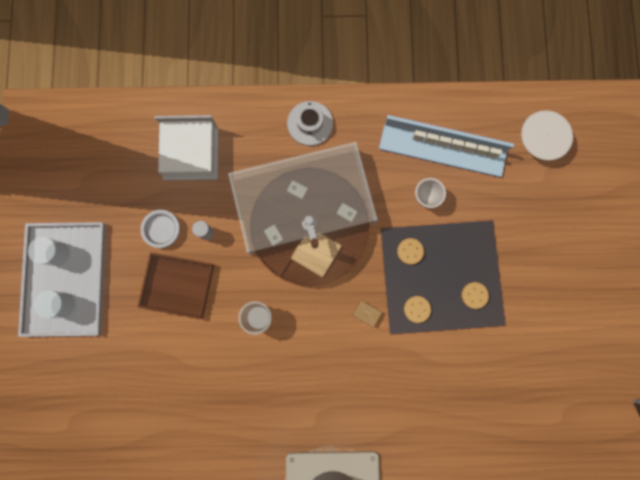

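View pics/scene.png

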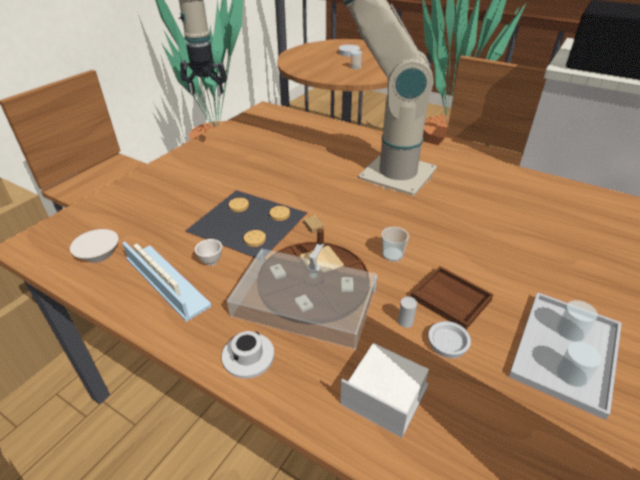

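The top view shows the stand at about (313,227). The block is at the front at (316,255), the dark knob at about (315,243), and three tiles sit under the hood at (297,188), (346,212) and (273,235). The tray is at (177,286), with three biscuits on the mat at (410,251), (417,309) and (475,295). Next I'll measure these.

Run:
```python
from h import *
d=cam('top'); s=cam('scene')
hs=cv2.cvtColor(d['img'],cv2.COLOR_RGB2HSV)
for u,v in [(410,251),(345,211),(316,258),(314,240),(308,222),(177,286),(440,280),(300,189)]: print((u,v),hs[v,u],d['img'][v,u],np.round(pt(d,u,v)))
def blobs(m,lo,hi,z):
    for c in cv2.findContours(m.astype(np.uint8),0,2)[0]:
        a=cv2.contourArea(c)
        if lo<a<hi:
            (u,v),wh,an=cv2.minAreaRect(c); M=cv2.moments(c);u2,v2=M['m10']/M['m00'],M['m01']/M['m00']
            b=[np.round(onz(d,*q,z)[:2]).tolist() for q in cv2.boxPoints(((u,v),wh,an))]
            print('  blob',a,np.round([u,v,*wh,an]),np.round(onz(d,u2,v2,z)),b, np.round(np.median([pt(d,p[0],p[1])[2] for p in np.argwhere(cv2.drawContours(np.zeros(m.shape,np.uint8),[c],-1,1,-1).T)])))
V=hs[:,:,2];H=hs[:,:,0];S=hs[:,:,1]
yy,xx=np.mgrid[:480,:640]
print('mat'); blobs((S<90)&(V<85)&(xx>370)&(xx<520)&(yy>200)&(yy<350),1500,40000,4)
print('bis'); blobs((S>90)&(V>120)&(xx>388)&(xx<495)&(yy>232)&(yy<325),150,1500,16)
print('tray'); blobs((V<95)&(xx>120)&(xx<220)&(yy>240)&(yy<330),500,9000,22)
cr=lambda d,x0,y0,x1,y1,k:cv2.resize(d['img'][y0:y1,x0:x1,::-1],None,fx=k,fy=k,interpolation=2)
a=cr(d,225,135,385,295,3.7); b=cr(s,225,220,385,345,2.5)
im=np.zeros((592,600,3),np.uint8); im[:592,:592]=a[:592,:592]; cv2.imwrite('pics/st.png',im)
# points of hood corners
for q in [(230,174),(356,144),(376,218),(247,251)]: print(np.round(onz(d,*q,57)))
```

```text
(410, 251) [ 18 126 196] [196 157  99] [ 553. -192.   11.]
(345, 211) [ 23  26 169] [169 165 152] [641. -39.  60.]
(316, 258) [ 17  97 195] [195 164 121] [537.  29.  35.]
(314, 240) [ 11 125 104] [104  71  53] [565.  31. 134.]
(308, 222) [ 19  12 175] [175 172 167] [610.  45.  99.]
(177, 286) [ 11 147 111] [111  70  47] [479. 353.   9.]
(440, 280) [ 0 17 76] [76 71 71] [ 484. -260.    6.]
(300, 189) [ 24  21 167] [167 164 153] [695.  63.  56.]
mat
  blob 11187.0 [442. 276. 104. 115.  86.] [ 493. -267.    4.] [[608.0, -125.0], [626.0, -398.0], [381.0, -402.0], [365.0, -137.0]] 5.0
bis
  blob 557.0 [416. 309.  26.  27.  90.] [ 418. -202.   16.] [[448.0, -171.0], [447.0, -233.0], [388.0, -231.0], [389.0, -169.0]] 16.0
  blob 551.0 [474. 295.  26.  27.  90.] [ 448. -336.   16.] [[478.0, -306.0], [477.0, -369.0], [417.0, -365.0], [418.0, -303.0]] 16.0
  blob 531.0 [410. 251.  26.  26.  90.] [ 553. -191.   16.] [[583.0, -162.0], [582.0, -222.0], [521.0, -220.0], [522.0, -159.0]] 16.0
tray
  blob 596.5 [177. 285.  67.  53.  11.] [493. 376.  22.] [[435.0, 436.0], [556.0, 417.0], [525.0, 264.0], [405.0, 285.0]] 10.0
[732. 224.  57.]
[799. -68.  57.]
[ 624. -109.   57.]
[553. 184.  57.]
```

View pics/st.png

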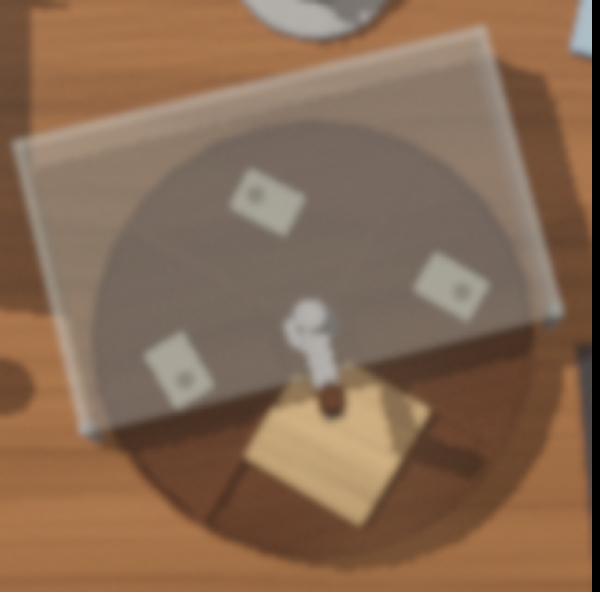

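The stand is at home: the block's diamond points along the hood's front axis. The knob is near (565,31), with tile rectangles in all three dishes. I'll refine the axis and tray using both views.

Run:
```python
from h import *
for n,box in (('top',(225,135,385,300)),('scene',(225,200,385,345))):
    d=cam(n); x0,y0,x1,y1=box
    P=np.array([[*pt(d,u,v),u,v] for v in range(y0,y1) for u in range(x0,x1)])
    k=P[(P[:,2]>126)&(P[:,2]<145)]
    print(n,'knob top',len(k),np.round(k.mean(0),1), np.round(k[:,:3].min(0)),np.round(k[:,:3].max(0)))
    a=P[(P[:,2]>85)&(P[:,2]<105)]; print(' arm/hub',len(a),np.round(a.mean(0),1),np.round(a[:,:3].min(0)),np.round(a[:,:3].max(0)))
    r=P[(P[:,2]>50)&(P[:,2]<64)]
    (c,wh,an)=cv2.minAreaRect(r[:,:2].astype(np.float32)); print(' roof',np.round(c,1),np.round(wh,1),an,np.round(np.median(r[:,2]),1))
    b=cv2.boxPoints((c,wh,an)); print(np.round(b).tolist())
    bl=P[(P[:,2]>28)&(P[:,2]<38)&(P[:,0]<585)]; 
    m=[]
    for q in bl:
        h=cv2.cvtColor(d['img'][int(q[4]):int(q[4])+1,int(q[3]):int(q[3])+1],cv2.COLOR_RGB2HSV)[0,0]
        if h[2]>140: m.append(q[:3])
    m=np.array(m); print(' block z',np.median(m[:,2]),m.mean(0),cv2.minAreaRect(m[:,:2].astype(np.float32)))
d=cam('top')
P=np.array([pt(d,u,v) for v in range(235,335) for u in range(120,235)])
w=P[(P[:,2]>17)&(P[:,2]<30)]; print('tray',len(w),cv2.minAreaRect(w[:,:2].astype(np.float32)),np.median(w[:,2]))
```

```text
top knob top 55 [559.8  30.5 135.2 314.4 242.3] [552.  23. 130.] [567.  38. 142.]
 arm/hub 158 [595.8  38.7  95.3 310.7 228.6] [551.  23.  86.] [621.  51. 104.]
 roof [677.2  58.2] [191.4 304.8] 13.334707260131836 57.4
[[549.0, 184.0], [619.0, -112.0], [805.0, -68.0], [735.0, 229.0]]
 block z 32.642495596961226 [543.29484238  30.37083556  32.65565851] ((550.493896484375, 78.8863525390625), (205.12322998046875, 88.6377944946289), 80.55693054199219)
scene knob top 48 [563.8  32.3 133.9 320.1 231.3] [553.  23. 127.] [571.  39. 139.]
 arm/hub 147 [596.7  39.4  96.  315.4 251.8] [556.  25.  85.] [625.  52. 104.]
 roof [653.8  62. ] [367. 376.] 29.972400665283203 58.7
[[401.0, 133.0], [589.0, -192.0], [907.0, -9.0], [719.0, 317.0]]
 block z 33.414412719502195 [531.85449138  27.67925848  33.19354535] ((541.0443115234375, 38.85223388671875), (149.42913818359375, 272.8882751464844), 15.343710899353027)
tray 808 ((501.7674865722656, 353.7474060058594), (166.28724670410156, 195.09518432617188), 88.04305267333984) 21.930859271493773
```

Call:
send_rows([
  [60,[0.4,0.9,-0.1],[0,0,-1]],
  [60,[0.4,0.9,-0.1],[0,0,-0.9]],
  [60,[0.4,0.9,-0.1],[0,0,0]],
  [60,[0.4,0.9,-0.1],[0,0,0]],
  [60,[0.4,0.9,-0.1],[0,0,0]],
  [60,[0.4,0.9,-0.1],[0,0,0]],
  [60,[0.4,0.9,-0.1],[0,0,0]],
  [60,[0.4,0.9,-0.1],[0,0,0]],
])

```text
clock: 1.35
eef_pos: [448.3, -164.1, 200.4]
tool_rot: [3.141, -0.001, 0.238]
force: [0.7, -0.8, 0.2]
width: 59.8
gripper_force: 0.0
```

Call:
send_rows([
  [60,[0.47,0.81,0],[0,0,0]],
  [60,[0.47,0.81,0],[0,0,0]],
  [60,[0.47,0.81,0],[0,0,0]],
  [60,[0.47,0.82,0],[0,0,0]],
  [60,[0,0,0],[0,0,0]],
])

```text
clock: 1.98
eef_pos: [562.2, 35.5, 200.2]
tool_rot: [-3.139, -0.003, 0.247]
force: [-0.5, -0.6, -0.6]
width: 59.6
gripper_force: 0.0
```

Run:
```python
from h import *
d=cam('wrist'); save(d,'w1'); print(sensors.read_state()['eef_pos'],d['f'],ray(d,320,240))
P=np.array([[*pt(d,u,v),u,v] for v in range(0,480,3) for u in range(0,640,3)])
k=P[(P[:,2]>128)&(P[:,2]<142)]; print(len(k),k.mean(0))
print('knob proj',proj(d,(561,31,135)))
```

```text
[560.76878493  31.84215274 200.08596109] 348.00242796018404 (array([629.30947596,  50.97537385, 324.66038637]), array([-0.26601847, -0.07227179, -0.96130333]))
78 [561.80251738  30.30598393 133.23536943 324.26923077 265.69230769]
knob proj (np.float64(322.81404314808884), np.float64(267.75407799242794))
```

View pics/w1.png

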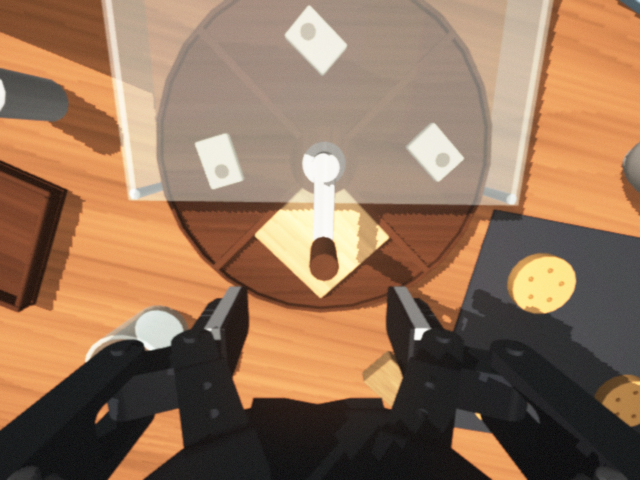

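The wrist view agrees on the knob's position, and it is centred between the fingers at (323,265). Now I'll grip it and work out the arc steps.

Call:
send_rows([
  [60,[0,0,-0.7],[0,0,0]],
  [60,[0,0,-0.7],[0,0,0]],
  [0,[0,0,0],[0,0,0]],
  [0,[0,0,0],[0,0,0]],
  [0,[0,0,0],[0,0,0]],
  [0,[0,0,0],[0,0,0]],
])

```text
clock: 2.78
eef_pos: [561.0, 29.1, 118.0]
tool_rot: [3.141, -0.002, 0.238]
force: [-1.8, 0.2, 6.5]
width: 16.4
gripper_force: 59.3
```

Run:
```python
import numpy as np
O=np.array([614.5,43.3]);y=.23
k=lambda t:O+55*np.array([np.cos(y+np.pi+t),np.sin(y+np.pi+t)])
for q in range(3):
    t=np.linspace(q,q+1,9)*np.pi/2
    p=np.array([k(a) for a in t]); print(np.round(p[0],1),np.round(p[-1],1)); print(np.round(np.diff(np.round(p/60,3),axis=0),3).tolist())
```

```text
[560.9  30.8] [627.  -10.3]
[[0.058, -0.17], [0.09, -0.156], [0.119, -0.135], [0.142, -0.109], [0.162, -0.08], [0.173, -0.046], [0.18, -0.011], [0.178, 0.023]]
[627.  -10.3] [668.1  55.8]
[[0.17, 0.058], [0.155, 0.09], [0.135, 0.119], [0.11, 0.142], [0.079, 0.162], [0.046, 0.173], [0.012, 0.18], [-0.024, 0.178]]
[668.1  55.8] [602.   96.9]
[[-0.058, 0.17], [-0.09, 0.155], [-0.118, 0.135], [-0.143, 0.11], [-0.161, 0.079], [-0.174, 0.046], [-0.179, 0.012], [-0.178, -0.024]]
```

Call:
send_rows([
  [0,[0.058,-0.17,0],[0,0,0]],
  [0,[0.09,-0.156,0],[0,0,0]],
  [0,[0.119,-0.135,0],[0,0,0]],
  [0,[0.142,-0.109,0],[0,0,0]],
])

```text
clock: 3.28
eef_pos: [584.7, -3.0, 118.0]
tool_rot: [-3.139, -0.001, 0.239]
force: [-2.2, 4.1, 6.7]
width: 16.5
gripper_force: 59.7
```

Going smoothly. I'll finish the arc, release and lift.

Call:
send_rows([
  [0,[0.162,-0.08,0],[0,0,0]],
  [0,[0.173,-0.046,0],[0,0,0]],
  [0,[0.18,-0.011,0],[0,0,0]],
  [0,[0.178,0.023,0],[0,0,0]],
  [0,[0,0,0],[0,0,0]],
  [0,[0,0,0],[0,0,0]],
])

```text
clock: 4.03
eef_pos: [627.7, -9.7, 118.0]
tool_rot: [-3.14, -0.003, 0.239]
force: [-0.5, 4.5, 9.2]
width: 16.2
gripper_force: 59.4
```

Call:
send_rows([
  [60,[0,0,0],[0,0,0]],
  [60,[0,0,0],[0,0,0]],
  [60,[0,0,0.8],[0,0,0]],
  [60,[-0.6,0.4,0.8],[0,0,0]],
  [60,[-0.9,0.4,0],[0,0,0]],
  [60,[-0.5,0.3,0],[0,0,0]],
  [60,[0,0,0],[0,0,0]],
])

```text
clock: 4.9
eef_pos: [505.2, 54.6, 210.9]
tool_rot: [-3.141, 0.002, 0.241]
force: [1.1, 0.0, -0.0]
width: 59.9
gripper_force: 0.0
```

Run:
```python
from h import *
d=cam('wrist'); save(d,'w2'); print(sensors.read_state()['eef_pos'])
c,s=np.cos(.23),np.sin(.23)
p=np.array([614.5-88*c,43.3-88*s,33]); print('dish',p,proj(d,p))
P=np.array([[*pt(d,u,v),u,v] for v in range(0,300,2) for u in range(0,640,2)])
k=P[(P[:,2]>128)&(P[:,2]<142)]; print(len(k),k.mean(0))
```

```text
[507.20591465  53.51640442 210.96663254]
dish [528.81735724  23.23797793  33.        ] (np.float64(357.46746804708675), np.float64(202.57118796446184))
259 [626.61728033  -9.48385378 133.03491396 487.30501931  73.43629344]
```

View pics/w2.png

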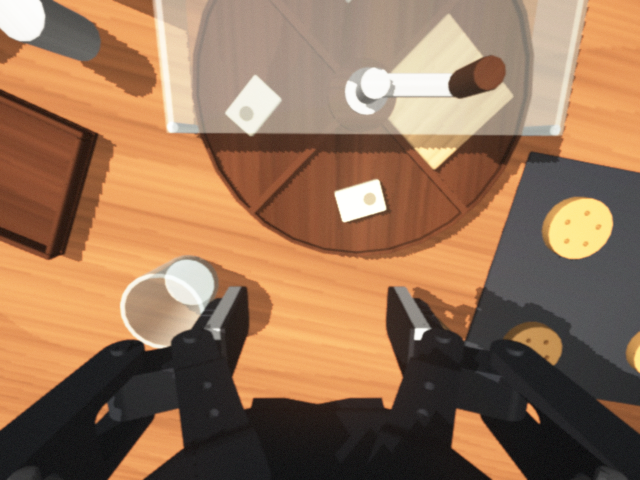

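The tile is at (360,201) in the front dish and dish 1 is seated. Knob at (627,-9.5) as expected. I'll measure the tile from two views, and also the tray.

```bash
cat >> h.py <<'E'
O=np.array([614.5,43.3]); YAW=.23
def st(p): # world->stand xy
    a=np.array(p[:2])-O; c,s=np.cos(YAW),np.sin(YAW); return np.array([c*a[0]+s*a[1],-s*a[0]+c*a[1]])
def tile():
    Tw=sensors.read_state(); yaw=Tw['tool_rot'][2]; e=Tw['eef_pos']
    for n,v0,sm in (('wrist',165,60),('top',130,70)):
        d=cam(n); h=cv2.cvtColor(d['img'],cv2.COLOR_RGB2HSV)
        m=((h[...,1]<sm)&(h[...,2]>150)).astype(np.uint8)
        for c in cv2.findContours(m,0,2)[0]:
            if cv2.contourArea(c)<60: continue
            w=np.array([onz(d,*q[0],33)[:2] for q in c],np.float32)
            (x,wh,an)=cv2.minAreaRect(w); s=st(x)
            if -150<s[0]<-40 and abs(s[1])<90 and 20<max(wh)<55:
                if wh[0]<wh[1]: an+=90
                u,v=proj(d,(*x,33)); z=np.median([pt(d,u+i,v+j)[2] for i in(-2,0,2) for j in (-2,0,2)])
                la=np.radians(an) # long side dir
                cand=[]
                for nm,base in (('40',la),('28',la+np.pi/2)):
                    t=(base-np.pi/2-yaw+np.pi/2)%np.pi-np.pi/2; cand.append((nm,'turn5deg',round(np.degrees(t)/5,2)))
                print(n,'xy',np.round(x,1),np.round(wh,1),'z',round(z,1),'st',np.round(s,1),cand,'d/60',np.round((np.array(x)-e[:2])/60,3),'eef',np.round(e,1))
E
python3 - <<'E'
from h import *
tile()
d=cam('top'); h=cv2.cvtColor(d['img'],cv2.COLOR_RGB2HSV)
m=np.zeros((480,640),np.uint8)
for v in range(235,335):
    for u in range(120,230):
        if 16<pt(d,u,v)[2]<30: m[v,u]=1
im=cv2.resize(d['img'][235:335,120:235,::-1],None,fx=5,fy=5,interpolation=2)
cv2.imwrite('pics/tray.png',im)
E
```

```text
wrist xy [531.1  21.5] [28.6 39.9] z 31.9 st [-86.2  -2.2] [('40', 'turn5deg', np.float64(3.4)), ('28', 'turn5deg', np.float64(-14.6))] d/60 [ 0.398 -0.533] eef [507.2  53.5 211. ]
```

View pics/tray.png

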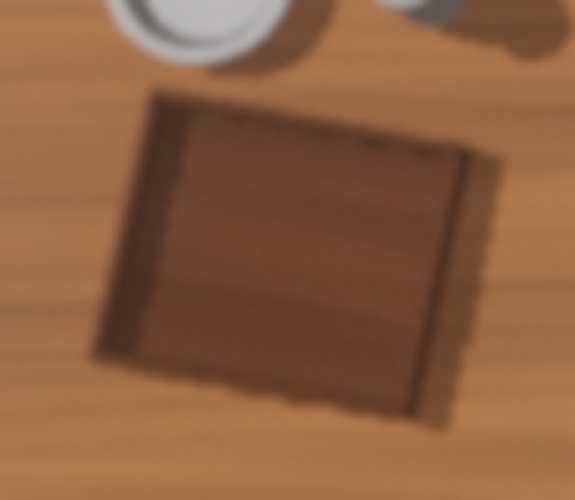

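Run:
```python
from h import *
d=cam('top')
q=np.array([onz(d,*p,22)[:2] for p in [(151,253),(214,265),(202.4,318.6),(139,306.4)]]); print(np.round(q),q.mean(0),[np.linalg.norm(q[i]-q[i-1]).round() for i in range(4)])
print([np.round(proj(d,(*(q.mean(0)),z))) for z in (6,)], pt(d,*proj(d,(*q.mean(0),6))))
```

```text
[[556. 412.]
 [526. 265.]
 [403. 290.]
 [433. 436.]] [479.26249698 350.90387244] [np.float64(125.0), np.float64(150.0), np.float64(125.0), np.float64(149.0)]
[array([178., 286.])] [479.29140411 351.04430609   5.48256807]
```

Call:
send_rows([
  [60,[0.2,-0.27,0],[0,0,1]],
  [60,[0.198,-0.263,-0.6],[0,0,1]],
  [60,[0,0,-0.8],[0,0,1]],
  [60,[0,0,-0.8],[0,0,0.4]],
  [60,[0,0,-0.6],[0,0,0]],
  [60,[0,0,0],[0,0,0]],
])

```text
clock: 5.9
eef_pos: [529.8, 20.5, 40.1]
tool_rot: [-3.139, 0.005, 0.534]
force: [-0.2, 0.0, 0.7]
width: 60.1
gripper_force: 0.0
```

Call:
send_rows([
  [20,[0,0,0],[0,0,0]],
  [20,[0,0,0],[0,0,0]],
  [20,[0,0,0],[0,0,0]],
  [20,[0,0,0.5],[0,0,0]],
  [20,[0,0,0.8],[0,0,0]],
])

```text
clock: 6.52
eef_pos: [530.6, 21.5, 121.2]
tool_rot: [-3.141, 0.002, 0.535]
force: [0.3, 0.3, -0.6]
width: 37.6
gripper_force: 60.2
```

The tile is held at 37.6 mm. I'll take it to the tray's far end and turn it so the fingers close along the tray's short side.

Call:
send_rows([
  [20,[0,0,0.8],[0,0,1]],
  [20,[-0.1,0.85,0.3],[0,0,1]],
  [20,[-0.1,0.85,0],[0,0,1]],
  [20,[-0.1,0.85,0],[0,0,1]],
  [20,[-0.1,0.85,0],[0,0,1]],
  [20,[-0.1,0.85,0],[0,0,1]],
  [20,[-0.1,0.85,0],[0,0,1]],
  [20,[-0.12,0.95,0],[0,0,1]],
])

```text
clock: 7.52
eef_pos: [488.4, 385.5, 187.7]
tool_rot: [3.14, -0.0, 1.235]
force: [0.8, 1.0, -1.3]
width: 37.2
gripper_force: 60.2
```

Call:
send_rows([
  [20,[0,0.095,-0.7],[0,0,1]],
  [20,[0,0,-0.8],[0,0,0.6]],
  [20,[0,0,-0.8],[0,0,0]],
  [20,[0,0,0],[0,0,0]],
])

```text
clock: 8.02
eef_pos: [486.0, 388.1, 46.0]
tool_rot: [-3.137, 0.006, 1.373]
force: [-0.2, 0.2, 0.2]
width: 37.3
gripper_force: 60.4
```

Call:
send_rows([
  [20,[0,0,-0.35],[0,0,0]],
  [20,[0,0,0],[0,0,0]],
  [56,[0,0,0],[0,0,0]],
  [56,[0,0,0],[0,0,0]],
  [56,[0,0,0.9],[0,0,0]],
  [60,[0,0,0.9],[0,0,-1]],
  [60,[0,0,0.9],[0,0,-1]],
])

```text
clock: 8.9
eef_pos: [488.1, 390.0, 192.0]
tool_rot: [-3.142, -0.001, 1.195]
force: [1.2, 0.4, 0.1]
width: 60.3
gripper_force: 0.0
```

Call:
send_rows([
  [60,[0.29,-0.83,0.2],[0,0,-1]],
  [60,[0.29,-0.83,0],[0,0,-1]],
  [60,[0.29,-0.83,0],[0,0,-1]],
  [60,[0.29,-0.83,0],[0,0,-1]],
  [60,[0.3,-0.83,0],[0,0,-1]],
  [60,[0.3,-0.83,0],[0,0,-1]],
  [60,[0.3,-0.83,0],[0,0,-1]],
  [60,[0.29,-0.82,0],[0,0,-1]],
])

```text
clock: 9.9
eef_pos: [629.7, -9.2, 202.5]
tool_rot: [3.141, -0.001, 0.497]
force: [0.6, 0.4, -0.6]
width: 60.0
gripper_force: 0.0
```

Run:
```python
from h import *
s=sensors.read_state(); print(s['eef_pos'],s['tool_rot'],s['qpos'])
d=cam('top'); h=cv2.cvtColor(d['img'],cv2.COLOR_RGB2HSV)
m=((h[...,1]<70)&(h[...,2]>130)).astype(np.uint8)
for c in cv2.findContours(m[235:335,120:235],0,2)[0]:
    if cv2.contourArea(c)>30: 
        (u,v),wh,a=cv2.minAreaRect(c); print(u+120,v+235,wh,a,onz(d,u+120,v+235,16), pt(d,u+120,v+235))
```

```text
[629.7148358   -9.22423531 202.50550665] [ 3.14135851e+00 -1.12789304e-03  4.96930426e-01] [-0.03162802  0.64716669  0.00309713  1.6260281  -0.00284157  0.86728985
 -1.10118722]
160.94117736816406 281.735294342041 (13.339458465576172, 19.402849197387695) 14.03624439239502 [488.97152343 389.04008326  16.        ] [488.98649407 389.11109483  15.76697521]
159.0 241.0 (12.0, 36.0) 90.0 [584.40755921 396.20604345  16.        ] [585.68881406 399.00608313   6.9846436 ]
```

Tile 1 lies in the tray at (489,389). Next is the knob and dish 2.

Call:
send_rows([
  [60,[-0.04,-0.01,-0.7],[0,0,0]],
  [60,[0,0,-0.71],[0,0,0]],
  [60,[0,0,0],[0,0,0]],
  [0,[0,0,0],[0,0,0]],
  [0,[0,0,0],[0,0,0]],
  [0,[0,0,0],[0,0,0]],
  [0,[0,0,0],[0,0,0]],
])

```text
clock: 10.82
eef_pos: [628.6, -8.9, 119.5]
tool_rot: [3.139, -0.004, 0.499]
force: [0.7, -1.1, 6.5]
width: 16.6
gripper_force: 58.5
```

Call:
send_rows([
  [0,[0.17,0.058,0],[0,0,0]],
  [0,[0.155,0.09,0],[0,0,0]],
  [0,[0.135,0.119,0],[0,0,0]],
  [0,[0.11,0.142,0],[0,0,0]],
  [0,[0.079,0.162,0],[0,0,0]],
  [0,[0.046,0.173,0],[0,0,0]],
  [0,[0.012,0.18,0],[0,0,0]],
  [0,[-0.024,0.178,0],[0,0,0]],
])

```text
clock: 11.82
eef_pos: [669.1, 57.8, 119.5]
tool_rot: [3.14, -0.003, 0.5]
force: [-1.2, -3.2, 7.9]
width: 16.5
gripper_force: 58.8
```

Call:
send_rows([
  [0,[0,0,0],[0,0,0]],
  [60,[0,0,0],[0,0,0]],
  [60,[0,0,0],[0,0,0]],
  [60,[0,0,0.8],[0,0,0]],
  [60,[-0.8,-0.1,0.8],[0,0,0]],
  [60,[-0.9,-0.1,0],[0,0,0]],
  [60,[-0.9,-0.1,0],[0,0,0]],
  [60,[0,0,0],[0,0,0]],
])

```text
clock: 12.82
eef_pos: [510.1, 39.3, 208.8]
tool_rot: [-3.139, 0.006, 0.499]
force: [1.0, 0.7, 0.9]
width: 60.0
gripper_force: 0.0
```

Run:
```python
from h import *
tile(); d=cam('wrist')
P=np.array([[*pt(d,u,v),u,v] for v in range(0,300,2) for u in range(0,640,2)])
k=P[(P[:,2]>128)&(P[:,2]<142)]; print(len(k),k.mean(0))
```

```text
wrist xy [529.4  15.4] [40.9 27.9] z 31.9 st [-89.2  -7.7] [('40', 'turn5deg', np.float64(-11.42)), ('28', 'turn5deg', np.float64(6.58))] d/60 [ 0.322 -0.398] eef [510.1  39.3 208.8]
99 [661.86244612  53.52504259 132.67580441 430.70707071   5.53535354]
```

Call:
send_rows([
  [52,[0.16,-0.2,0],[0,0,1]],
  [52,[0.162,-0.198,0],[0,0,1]],
  [52,[0,0,0],[0,0,1]],
  [52,[0,0,-0.4],[0,0,1]],
  [52,[0,0,-0.6],[0,0,1]],
  [52,[0,0,-0.6],[0,0,1]],
  [52,[0,0,-0.6],[0,0,0.6]],
  [52,[0,0,-0.57],[0,0,0]],
])

```text
clock: 13.98
eef_pos: [537.0, 16.5, 41.2]
tool_rot: [3.14, -0.001, 1.076]
force: [0.8, -0.3, 0.6]
width: 51.8
gripper_force: 0.0
```

Call:
send_rows([
  [52,[0,0,0],[0,0,0]],
  [10,[0,0,0],[0,0,0]],
  [10,[0,0,0],[0,0,0]],
  [10,[0,0,0],[0,0,0]],
  [10,[0,0,0.5],[0,0,0]],
  [10,[0,0,0.8],[0,0,0]],
  [10,[0,0,0.8],[0,0,0]],
  [10,[0,0,0.5],[0,0,0]],
])

```text
clock: 14.98
eef_pos: [535.9, 16.6, 202.1]
tool_rot: [3.138, -0.002, 1.076]
force: [0.3, 1.4, -0.8]
width: 26.3
gripper_force: 40.9
```

Call:
send_rows([
  [10,[-0.135,0.796,0],[0,0,1]],
  [10,[-0.135,0.796,0],[0,0,1]],
  [10,[-0.135,0.796,0],[0,0,1]],
  [10,[-0.135,0.796,0],[0,0,0.4]],
  [10,[-0.135,0.796,0],[0,0,0]],
  [10,[-0.135,0.796,0],[0,0,0]],
  [10,[-0.133,0.796,0],[0,0,0]],
  [10,[0,0,0],[0,0,0]],
])

```text
clock: 15.98
eef_pos: [476.3, 356.4, 199.7]
tool_rot: [-3.141, -0.004, 1.38]
force: [-0.2, -0.3, -0.5]
width: 25.6
gripper_force: 61.8
```

Call:
send_rows([
  [10,[0,0,-0.8],[0,0,0]],
  [10,[0,0,-0.8],[0,0,0]],
  [10,[0,0,-0.8],[0,0,0]],
  [10,[0,0,0],[0,0,0]],
])

```text
clock: 16.48
eef_pos: [476.6, 347.9, 52.2]
tool_rot: [-3.137, 0.006, 1.372]
force: [0.0, -0.9, 0.1]
width: 25.6
gripper_force: 61.9
```

Call:
send_rows([
  [10,[0,0,-0.45],[0,0,0]],
  [10,[0,0,0],[0,0,0]],
  [50,[0,0,0],[0,0,0]],
  [50,[0,0,0],[0,0,0]],
  [50,[0,0,0.9],[0,0,0]],
  [60,[0,0,0.9],[0,0,0]],
  [60,[0,0,0.9],[0,0,0]],
  [60,[0,0,0.2],[0,0,0]],
])

```text
clock: 17.48
eef_pos: [480.3, 352.3, 207.0]
tool_rot: [3.136, -0.006, 1.372]
force: [1.0, -0.2, -0.9]
width: 60.1
gripper_force: 0.0
```

Call:
send_rows([
  [60,[0.45,-0.7,0],[0,0,-1]],
  [60,[0.45,-0.7,0],[0,0,-1]],
  [60,[0.45,-0.7,0],[0,0,-1]],
  [60,[0.45,-0.7,0],[0,0,-1]],
  [60,[0.45,-0.7,0],[0,0,-1]],
  [60,[0.45,-0.7,0],[0,0,-1]],
  [60,[0.45,-0.7,0],[0,0,-1]],
  [60,[0,0,0],[0,0,-1]],
])

```text
clock: 18.48
eef_pos: [668.9, 49.9, 201.3]
tool_rot: [3.138, 0.002, 0.663]
force: [-0.1, 0.1, 0.3]
width: 60.1
gripper_force: 0.0
```

```bash
cat >> h.py <<'E'
def tray():
    d=cam('top'); h=cv2.cvtColor(d['img'],cv2.COLOR_RGB2HSV)
    m=((h[...,1]<70)&(h[...,2]>130)).astype(np.uint8)
    for c in cv2.findContours(m[262:320,140:215],0,2)[0]:
        if cv2.contourArea(c)>30: 
            (u,v),wh,a=cv2.minAreaRect(c); print('tray tile',np.round(wh,1),round(a),np.round(pt(d,u+140,v+262),1))
def knob():
    for n,b in (('wrist',(0,0,640,300)),('top',(225,135,385,300))):
        d=cam(n)
        P=np.array([[*pt(d,u,v),u,v] for v in range(b[1],b[3],2) for u in range(b[0],b[2],2)])
        k=P[(P[:,2]>128)&(P[:,2]<140)&(np.hypot(P[:,0]-O[0],P[:,1]-O[1])<75)]
        if len(k): print('knob',n,len(k),np.round(k.mean(0)[:3],1))
E
python3 - <<'E'
from h import *
s=sensors.read_state(); print(s['eef_pos'],s['tool_rot']); tray(); knob()
E
```

```text
[668.89382737  49.90647374 201.29387816] [3.13809877e+00 2.30724509e-03 6.63483565e-01]
tray tile [18.4 13.7] 11 [478.6 345.3  18.3]
tray tile [13.3 19.4] 14 [489.  389.   16.3]
knob wrist 177 [668.7  56.2 133.2]
```

Call:
send_rows([
  [60,[0,0,0],[0,0,0]],
  [60,[0,0,0],[0,0,0]],
])

```text
clock: 18.88
eef_pos: [667.2, 57.8, 202.0]
tool_rot: [-3.141, -0.0, 0.676]
force: [-0.2, 0.1, 0.1]
width: 60.2
gripper_force: 0.0
```

Run:
```python
from h import *
for i in range(4):
    s=sensors.read_state(); print(s['clock'],s['eef_pos'],s['tool_rot'],s['qpos']); get_image('top')
```

```text
18.875 [667.17254687  57.77641986 202.03773037] [-3.14121351e+00 -1.16024018e-04  6.76457217e-01] [-0.09701108  0.70441196 -0.0545354   1.50274669  0.04338391  0.93571237
 -1.05867409]
18.925 [667.2423269   57.51250949 202.04171963] [-3.14134216e+00 -5.74307766e-05  6.75921485e-01] [-0.09683036  0.70446055 -0.05426882  1.50262537  0.04334508  0.93576149
 -1.05879869]
18.975 [667.32763126  57.35970752 202.04669742] [-3.14146415e+00 -9.53613434e-05  6.75559470e-01] [-0.09673762  0.70450868 -0.05408283  1.50250263  0.0433049   0.93573518
 -1.05889812]
19.025 [667.43277795  57.19446821 202.0815389 ] [ 3.14152845e+00 -1.96663285e-04  6.75266097e-01] [-0.09662072  0.70450826 -0.05392324  1.50238885  0.04332019  0.93565965
 -1.05895811]
```

The arm overshoots a few mm and needs time to settle, so I'll add pauses before gripping. Next I wind on to dish 3.

Call:
send_rows([
  [60,[0.012,-0.02,-0.7],[0,0,0]],
  [60,[0,0,-0.7],[0,0,0]],
  [60,[0,0,0],[0,0,0]],
  [60,[0,0,0],[0,0,0]],
  [0,[0,0,0],[0,0,0]],
  [0,[0,0,0],[0,0,0]],
  [0,[0,0,0],[0,0,0]],
  [0,[0,0,0],[0,0,0]],
])

```text
clock: 20.08
eef_pos: [668.5, 55.7, 119.6]
tool_rot: [3.141, -0.001, 0.674]
force: [-1.9, -0.4, 6.4]
width: 16.5
gripper_force: 58.5
```

Call:
send_rows([
  [0,[-0.058,0.17,0],[0,0,0]],
  [0,[-0.09,0.155,0],[0,0,0]],
  [0,[-0.118,0.135,0],[0,0,0]],
  [0,[-0.143,0.11,0],[0,0,0]],
  [0,[-0.161,0.079,0],[0,0,0]],
  [0,[-0.174,0.046,0],[0,0,0]],
  [0,[-0.179,0.012,0],[0,0,0]],
  [0,[-0.178,-0.024,0],[0,0,0]],
])

```text
clock: 21.08
eef_pos: [602.9, 97.8, 119.5]
tool_rot: [3.14, -0.004, 0.675]
force: [2.9, -0.7, 4.6]
width: 16.4
gripper_force: 59.3
```

Call:
send_rows([
  [0,[0,0,0],[0,0,0]],
  [0,[0,0,0],[0,0,0]],
  [60,[0,0,0],[0,0,0]],
  [60,[0,0,0],[0,0,0]],
  [60,[0,0,0.8],[0,0,0]],
  [60,[-0.5,-0.6,0.7],[0,0,0]],
  [60,[-0.5,-0.6,0],[0,0,0]],
  [60,[-0.3,0,0],[0,0,0]],
])

```text
clock: 22.08
eef_pos: [522.5, 21.0, 208.0]
tool_rot: [3.141, 0.002, 0.669]
force: [0.5, 1.2, 0.1]
width: 60.0
gripper_force: 0.0
```

Call:
send_rows([
  [60,[0,0,0],[0,0,0]],
  [60,[0,0,0],[0,0,0]],
  [60,[0,0,0],[0,0,0]],
  [60,[0,0,0],[0,0,0]],
])

```text
clock: 22.58
eef_pos: [524.8, 25.2, 207.4]
tool_rot: [-3.141, 0.0, 0.675]
force: [-0.8, -0.2, -0.1]
width: 59.8
gripper_force: 0.0
```

Run:
```python
from h import *
tile(); knob()
```

```text
wrist xy [527.3  14.9] [29.  39.9] z 31.7 st [-91.4  -7.8] [('40', 'turn5deg', np.float64(4.0)), ('28', 'turn5deg', np.float64(-14.0))] d/60 [ 0.042 -0.172] eef [524.8  25.2 207.4]
knob wrist 250 [601.6  96.  133.5]
```

Call:
send_rows([
  [54,[0.042,-0.172,0],[0,0,1]],
  [54,[0,0,-0.5],[0,0,1]],
  [54,[0,0,-0.6],[0,0,1]],
  [54,[0,0,-0.6],[0,0,1]],
  [54,[0,0,-0.6],[0,0,0]],
  [54,[0,0,-0.45],[0,0,0]],
  [54,[0,0,0],[0,0,0]],
  [54,[0,0,0],[0,0,0]],
])

```text
clock: 23.78
eef_pos: [527.5, 14.6, 43.4]
tool_rot: [3.141, -0.001, 1.023]
force: [0.4, -0.1, 1.1]
width: 54.1
gripper_force: 0.0
```

Call:
send_rows([
  [54,[0,0,0],[0,0,0]],
  [20,[0,0,0],[0,0,0]],
  [20,[0,0,0],[0,0,0]],
  [20,[0,0,0],[0,0,0]],
  [20,[0,0,0.6],[0,0,0]],
  [20,[0,0,0.8],[0,0,0]],
  [20,[0,0,0.8],[0,0,0]],
  [20,[0,0,0.4],[0,0,0]],
])

```text
clock: 24.78
eef_pos: [528.0, 14.6, 202.0]
tool_rot: [3.138, -0.003, 1.023]
force: [1.4, -0.5, -0.9]
width: 37.6
gripper_force: 60.6
```

Call:
send_rows([
  [20,[-0.138,0.694,0],[0,0,1]],
  [20,[-0.138,0.694,0],[0,0,1]],
  [20,[-0.138,0.694,0],[0,0,1]],
  [20,[-0.138,0.694,0],[0,0,1]],
  [20,[-0.138,0.694,0],[0,0,0]],
  [20,[-0.138,0.694,0],[0,0,0]],
  [20,[-0.138,0.691,0],[0,0,0]],
  [20,[0,0,-0.5],[0,0,0]],
])

```text
clock: 25.78
eef_pos: [468.9, 311.9, 171.0]
tool_rot: [3.138, -0.008, 1.379]
force: [0.9, -0.3, -0.3]
width: 37.8
gripper_force: 60.6
```

Call:
send_rows([
  [20,[0,0,-0.8],[0,0,0]],
  [20,[0,0,-0.8],[0,0,0]],
  [20,[0,0,-0.4],[0,0,0]],
  [20,[0,0,0],[0,0,0]],
  [20,[0,0,0],[0,0,0]],
  [20,[0,0,0],[0,0,0]],
])

```text
clock: 26.52
eef_pos: [469.9, 306.4, 50.2]
tool_rot: [3.14, -0.002, 1.372]
force: [0.7, 0.4, -1.1]
width: 37.6
gripper_force: 60.6
```

Call:
send_rows([
  [20,[0,0,-0.4],[0,0,0]],
  [20,[0,0,0],[0,0,0]],
  [56,[0,0,0],[0,0,0]],
  [56,[0,0,0],[0,0,0]],
  [56,[0,0,0.9],[0,0,0]],
  [80,[0,0,0.9],[0,0,-1]],
  [80,[0,0,0.8],[0,0,-1]],
  [80,[0,-0.8,0],[0,0,-1]],
])

```text
clock: 27.52
eef_pos: [471.1, 263.2, 185.4]
tool_rot: [3.137, -0.012, 1.114]
force: [0.2, -0.8, -0.1]
width: 80.1
gripper_force: 0.0
```

Call:
send_rows([
  [80,[0.05,-0.85,0],[0,0,-1]],
  [80,[0.05,-0.85,0],[0,0,-1]],
  [80,[0.05,-0.85,0],[0,0,-1]],
  [80,[0.05,-0.85,0],[0,0,-1]],
  [80,[0.05,-0.85,0],[0,0,-1]],
  [80,[0.05,-0.85,0],[0,0,-1]],
  [80,[0,-0.85,0],[0,0,-1]],
  [80,[0,-0.85,0],[0,0,-1]],
])

```text
clock: 28.52
eef_pos: [487.0, -151.8, 181.4]
tool_rot: [3.141, -0.001, 0.41]
force: [0.4, 0.6, -0.7]
width: 80.0
gripper_force: 0.0
```

Call:
send_rows([
  [80,[0,0,0],[0,0,-1]],
  [80,[0,0,0],[0,0,-1]],
  [80,[0,0,0],[0,0,0]],
  [80,[0,0,0],[0,0,0]],
])

```text
clock: 29.02
eef_pos: [487.0, -149.9, 181.0]
tool_rot: [3.141, -0.001, 0.24]
force: [-0.1, -0.6, 0.6]
width: 79.8
gripper_force: 0.0
```

```bash
cat >> h.py <<'E'
def bis():
    e=sensors.read_state()['eef_pos']; print('eef',np.round(e,1),sensors.read_state()['tool_rot'].round(3))
    for n in ('wrist','top'):
        d=cam(n); h=cv2.cvtColor(d['img'],cv2.COLOR_RGB2HSV)
        m=((h[...,1]>90)&(h[...,2]>120)).astype(np.uint8)
        for c in cv2.findContours(m,0,2)[0]:
            if cv2.contourArea(c)<150: continue
            (u,v),r=cv2.minEnclosingCircle(c); w=np.array([onz(d,*q[0],16)[:2] for q in c],np.float32)
            (x,R)=cv2.minEnclosingCircle(w)
            if 25<R<36: print(n,'R',round(R,1),'xy',np.round(x,1),'z',np.round(pt(d,*np.clip((u,v),0,[639,479]))[2],1),'d/60',np.round((np.array(x)-e[:2])/60,3))
    return d
E
python3 - <<'E'
from h import *
tray(); d=bis(); save(d,'top3')
E
```

```text
tray tile [13.5 19.2] 11 [469.3 306.   14.6]
tray tile [18.6 13.9] 11 [478.4 345.6  18.4]
tray tile [13.3 19.4] 14 [488.9 388.8  16.8]
eef [ 487.  -149.9  180.9] [ 3.142 -0.     0.24 ]
wrist R 33.4 xy [ 448.6 -332.7] z 14.3 d/60 [-0.64  -3.047]
wrist R 32.1 xy [ 419.6 -201.9] z 14.7 d/60 [-1.123 -0.865]
wrist R 30.7 xy [ 552.2 -191.6] z 14.7 d/60 [ 1.087 -0.695]
top R 28.9 xy [572.1 100.8] z 33.9 d/60 [1.418 4.179]
```

View pics/top3.png

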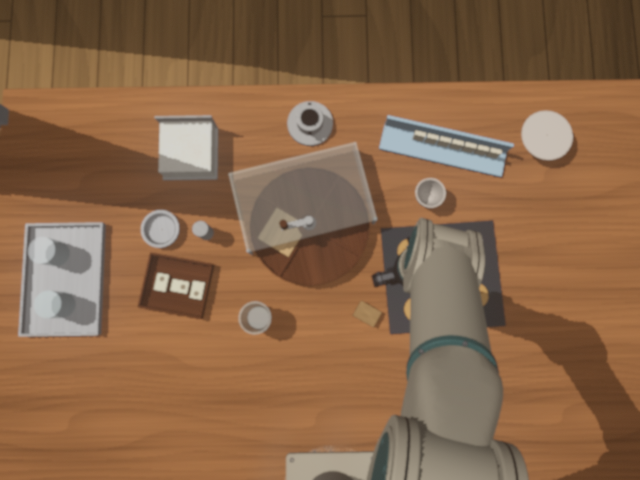

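The top view shows all three tiles in the tray at (161,282), (179,286) and (197,290), with dish 3 at the front. Now the biscuits.

Call:
send_rows([
  [80,[0.55,-0.35,0],[0,0,0]],
  [80,[0.54,-0.34,0],[0,0,0]],
  [80,[0,0,-0.8],[0,0,0]],
  [80,[0,0,-0.8],[0,0,0]],
  [80,[0,0,-0.7],[0,0,0]],
  [80,[0,0,-0.4],[0,0,0]],
  [80,[0,0,0],[0,0,0]],
  [80,[0,0,0],[0,0,0]],
])

```text
clock: 30.18
eef_pos: [553.0, -191.8, 19.5]
tool_rot: [3.141, -0.001, 0.238]
force: [-0.1, -0.7, 0.0]
width: 79.8
gripper_force: 0.0
```

Call:
send_rows([
  [40,[0,0,0],[0,0,0]],
  [40,[0,0,0],[0,0,0]],
  [40,[0,0,0],[0,0,0]],
  [40,[0,0,0.4],[0,0,0]],
  [40,[0,0,0.8],[0,0,0]],
  [40,[0,0,0.8],[0,0,0]],
  [40,[0,0,0.8],[0,0,0]],
  [40,[0,0,0],[0,0,0]],
])

```text
clock: 31.18
eef_pos: [555.1, -192.6, 191.7]
tool_rot: [3.136, -0.009, 0.238]
force: [0.2, -0.1, -0.5]
width: 57.3
gripper_force: 63.9
```

Call:
send_rows([
  [40,[-0.08,0.719,0],[0,0,0]],
  [40,[-0.08,0.719,0],[0,0,0]],
  [40,[-0.08,0.719,0],[0,0,0]],
  [40,[-0.08,0.719,0],[0,0,0]],
  [40,[-0.08,0.719,0],[0,0,0]],
  [40,[0,0,-0.5],[0,0,0]],
  [40,[0,0,-0.8],[0,0,0]],
  [40,[0,0,-0.8],[0,0,0]],
])

```text
clock: 32.17
eef_pos: [528.2, 24.4, 59.5]
tool_rot: [3.141, -0.001, 0.239]
force: [1.2, -0.4, 0.5]
width: 57.1
gripper_force: 64.0
```

Call:
send_rows([
  [40,[0,0,0],[0,0,0]],
  [40,[0,0,0],[0,0,0]],
  [40,[0,0,-0.36],[0,0,0]],
  [40,[0,0,0],[0,0,0]],
  [40,[0,0,0],[0,0,0]],
])

```text
clock: 32.8
eef_pos: [529.0, 24.1, 40.7]
tool_rot: [3.141, -0.002, 0.238]
force: [0.9, -0.5, -1.4]
width: 56.8
gripper_force: 64.4
```

Call:
send_rows([
  [40,[0,0,-0.025],[0,0,0]],
  [40,[0,0,0],[0,0,0]],
  [74,[0,0,0],[0,0,0]],
  [74,[0,0,0],[0,0,0]],
  [74,[0,0,0.9],[0,0,0]],
  [74,[0,0,0.9],[0,0,0]],
  [60,[0,0,0.9],[0,0,0]],
  [60,[0,0,0],[0,0,0]],
])

```text
clock: 33.8
eef_pos: [531.0, 24.3, 203.6]
tool_rot: [3.14, -0.009, 0.238]
force: [0.3, 0.5, -0.2]
width: 60.0
gripper_force: 0.0
```

```bash
cat >> h.py <<'E'
def dish():
    d=cam('wrist'); h=cv2.cvtColor(d['img'],cv2.COLOR_RGB2HSV)
    m=((h[...,1]>60)&(h[...,2]>170)).astype(np.uint8)
    for c in cv2.findContours(m,0,2)[0]:
        if cv2.contourArea(c)<150: continue
        x,R=cv2.minEnclosingCircle(np.array([onz(d,*q[0],35)[:2] for q in c],np.float32)); s=st(x)
        if 20<R<40 and s[0]<-30:
            u,v=proj(d,(*x,35)); zz=[round(float(pt(d,*np.clip(proj(d,(x[0]+a,x[1]+b,35)),0,[639,479]))[2]),1) for a,b in((0,0),(20,0),(-20,0),(0,20),(0,-20))]
            print('biscuit in dish?',round(R,1),np.round(x,1),'stand',np.round(s,1),'z',zz)
    return d
E
python3 - <<'E'
from h import *
save(dish(),'w3'); knob(); print(sensors.read_state()['eef_pos'])
E
```

```text
biscuit in dish? 31.9 [ 458.9 -305.5] stand [-231.  -304.2] z [14.9, 14.9, 14.0, 14.2, 14.8]
biscuit in dish? 35.3 [379.1 181.1] stand [-197.8  187.9] z [34.6, 22.4, 244.2, 51.3, 237.7]
biscuit in dish? 37.0 [522.9  27.7] stand [-92.8   5.7] z [34.1, 34.7, 33.0, 33.5, 34.0]
biscuit in dish? 28.8 [570.   97.1] stand [-31.1  62.6] z [56.3, 54.9, 29.9, 54.8, 31.0]
knob wrist 251 [601.8  95.3 133.4]
[527.53136284  24.12653551 198.8491244 ]
```

View pics/w3.png

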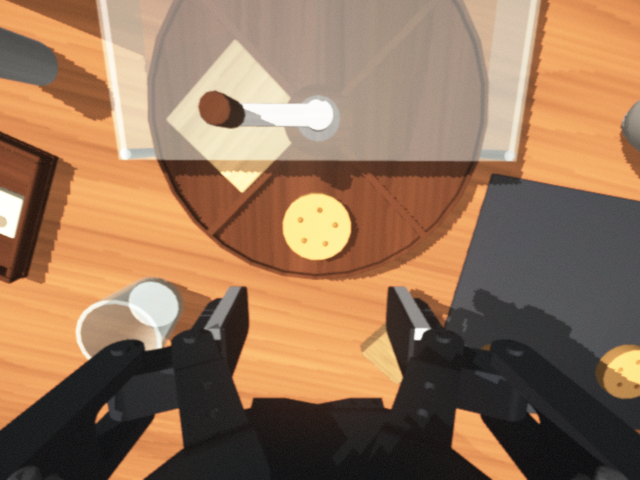

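The biscuit lies flat and centred in dish 3 at (317,227). I'll wind back to dish 2 by reversing the last arc.

Call:
send_rows([
  [60,[0.61,0.605,0],[0,0,0]],
  [60,[0.61,0.605,0],[0,0,0]],
  [60,[0,0,0],[0,0,0]],
  [60,[0,0,-0.7],[0,0,0]],
  [60,[0,0,-0.63],[0,0,0]],
  [60,[0,0,0],[0,0,0]],
  [60,[0,0,0],[0,0,0]],
  [60,[0,0,0],[0,0,0]],
])

```text
clock: 34.95
eef_pos: [602.5, 96.7, 121.3]
tool_rot: [3.141, -0.003, 0.238]
force: [-0.5, 0.6, -0.1]
width: 60.2
gripper_force: 0.0
```

Call:
send_rows([
  [0,[0,0,0],[0,0,0]],
  [0,[0,0,0],[0,0,0]],
  [0,[0,0,0],[0,0,0]],
  [0,[0,0,0],[0,0,0]],
])

```text
clock: 35.45
eef_pos: [602.1, 97.4, 120.6]
tool_rot: [-3.141, -0.002, 0.238]
force: [-0.9, 1.9, 6.2]
width: 16.1
gripper_force: 58.5
```

Call:
send_rows([
  [0,[0.178,0.024,0],[0,0,0]],
  [0,[0.179,-0.012,0],[0,0,0]],
  [0,[0.174,-0.046,0],[0,0,0]],
  [0,[0.161,-0.079,0],[0,0,0]],
  [0,[0.143,-0.11,0],[0,0,0]],
  [0,[0.118,-0.135,0],[0,0,0]],
  [0,[0.09,-0.155,0],[0,0,0]],
  [0,[0.058,-0.17,0],[0,0,0]],
])

```text
clock: 36.45
eef_pos: [667.8, 55.8, 120.6]
tool_rot: [-3.141, -0.0, 0.238]
force: [-2.6, 1.4, 8.0]
width: 16.1
gripper_force: 58.8
```

Call:
send_rows([
  [0,[0,0,0],[0,0,0]],
  [0,[0,0,0],[0,0,0]],
  [60,[0,0,0],[0,0,0]],
  [60,[0,0,0],[0,0,0]],
  [60,[0,0,0.8],[0,0,0]],
  [80,[0,0,0.6],[0,0,0]],
  [80,[-0.8,-0.8,0],[0,0,0]],
  [80,[-0.8,-0.8,0],[0,0,0]],
])

```text
clock: 37.45
eef_pos: [578.4, -33.4, 204.0]
tool_rot: [3.141, -0.001, 0.24]
force: [0.8, -1.6, -0.9]
width: 80.6
gripper_force: 0.0
```

Call:
send_rows([
  [80,[-0.8,-0.8,0],[0,0,0]],
  [80,[-0.6,-0.8,0],[0,0,0]],
  [80,[0,0,0],[0,0,0]],
  [80,[0,0,0],[0,0,0]],
  [80,[0,0,0],[0,0,0]],
])

```text
clock: 38.08
eef_pos: [500.1, -123.3, 203.6]
tool_rot: [-3.141, -0.001, 0.241]
force: [-0.4, 0.8, -0.3]
width: 80.1
gripper_force: 0.0
```

Run:
```python
from h import *
bis(); knob()
```

```text
eef [ 500.1 -123.3  203.6] [-3.141e+00 -1.000e-03  2.410e-01]
wrist R 33.6 xy [ 449.4 -332.9] z 14.4 d/60 [-0.843 -3.492]
wrist R 32.5 xy [ 420.1 -201.7] z 14.1 d/60 [-1.333 -1.306]
top R 29.6 xy [ 449.5 -336.5] z 15.3 d/60 [-0.842 -3.552]
knob top 16 [666.8  55.8 135.1]
```

Call:
send_rows([
  [80,[-0.68,-0.66,0],[0,0,0]],
  [80,[-0.67,-0.65,0],[0,0,0]],
  [80,[0,0,-0.8],[0,0,0]],
  [80,[0,0,-0.8],[0,0,0]],
  [80,[0,0,-0.8],[0,0,0]],
  [80,[0,0,-0.4],[0,0,0]],
  [80,[0,0,0],[0,0,0]],
  [80,[0,0,0],[0,0,0]],
])

```text
clock: 39.28
eef_pos: [421.0, -204.7, 39.0]
tool_rot: [-3.139, 0.003, 0.238]
force: [0.4, 0.3, 0.9]
width: 80.0
gripper_force: 0.0
```

Call:
send_rows([
  [80,[0,0,-0.25],[0,0,0]],
  [80,[0,0,0],[0,0,0]],
  [80,[0,0,0],[0,0,0]],
])

```text
clock: 39.65
eef_pos: [419.1, -204.8, 29.0]
tool_rot: [-3.138, 0.008, 0.238]
force: [-0.2, 0.2, 0.8]
width: 80.1
gripper_force: 0.0
```

Call:
send_rows([
  [40,[0,0,0],[0,0,0]],
  [40,[0,0,0],[0,0,0]],
  [40,[0,0,0],[0,0,0]],
  [40,[0,0,0.4],[0,0,0]],
  [40,[0,0,0.8],[0,0,0]],
  [40,[0,0,0.8],[0,0,0]],
  [40,[0,0,0.8],[0,0,0]],
  [40,[0,0,0],[0,0,0]],
])

```text
clock: 40.65
eef_pos: [420.7, -205.1, 199.4]
tool_rot: [-3.141, 0.003, 0.238]
force: [0.7, -0.4, -0.3]
width: 39.9
gripper_force: 0.0
```

The arm stopped short at z = 29 and the grip missed. I'll look at the biscuit and the joints.

Call:
send_rows([
  [80,[0.3,0,0],[0,0,0]],
  [80,[0,0,0],[0,0,0]],
  [80,[0,0,0],[0,0,0]],
  [80,[0,0,0],[0,0,0]],
])

```text
clock: 41.15
eef_pos: [435.6, -204.4, 195.5]
tool_rot: [-3.136, 0.011, 0.238]
force: [-0.2, -0.5, -0.4]
width: 79.7
gripper_force: 0.0
```

Run:
```python
from h import *
bis(); print(sensors.read_state()['qpos'].round(2))
```

```text
eef [ 435.6 -204.4  195.5] [-3.136  0.011  0.238]
wrist R 26.7 xy [141.7 -63.5] z -1.1 d/60 [-4.898  2.348]
wrist R 32.3 xy [ 448.5 -335.1] z 14.7 d/60 [ 0.215 -2.179]
wrist R 30.9 xy [ 418.3 -203.5] z 15.0 d/60 [-0.289  0.015]
top R 29.2 xy [ 410.8 -202.8] z 20.3 d/60 [-0.414  0.026]
[ 0.61  0.49 -0.32  2.02  0.24  0.68 -1.2 ]
```

Call:
send_rows([
  [80,[-0.28,0.02,-0.5],[0,0,0]],
  [80,[0,0,-0.6],[0,0,0]],
  [80,[0,0,-0.6],[0,0,0]],
  [80,[0,0,-0.6],[0,0,0]],
  [80,[0,0,-0.5],[0,0,0]],
  [80,[0,0,0],[0,0,0]],
  [80,[0,0,0],[0,0,0]],
  [80,[0,0,0],[0,0,0]],
])

```text
clock: 42.25
eef_pos: [420.6, -203.8, 29.2]
tool_rot: [-3.138, 0.007, 0.238]
force: [0.7, -1.1, -0.4]
width: 80.1
gripper_force: 0.0
```

Call:
send_rows([
  [80,[-0.02,0.01,-0.16],[0,0,0]],
  [80,[0,0,0],[0,0,0]],
  [80,[0,0,0],[0,0,0]],
  [80,[0,0,0],[0,0,0]],
])

```text
clock: 42.75
eef_pos: [418.9, -202.9, 18.9]
tool_rot: [-3.138, 0.008, 0.238]
force: [-0.2, -0.2, 0.6]
width: 80.0
gripper_force: 0.0
```

Run:
```python
from h import *
s=sensors.read_state(); print(s['eef_pos'],s['tool_rot'],s['qpos'].round(3))
```

```text
[ 418.88697294 -202.94449141   18.91065686] [-3.137698    0.00849022  0.2382134 ] [ 0.513  0.799 -0.182  2.163  0.596  0.237 -1.531]
```

Call:
send_rows([
  [40,[0,0,0],[0,0,0]],
  [40,[0,0,0],[0,0,0]],
  [40,[0,0,0],[0,0,0]],
  [40,[0,0,0.4],[0,0,0]],
  [40,[0,0,0.8],[0,0,0]],
  [40,[0,0,0.8],[0,0,0]],
  [40,[0,0,0.8],[0,0,0]],
  [40,[0,0,0],[0,0,0]],
])

```text
clock: 43.75
eef_pos: [420.5, -203.5, 189.6]
tool_rot: [-3.141, 0.004, 0.238]
force: [0.6, -1.0, 0.2]
width: 57.2
gripper_force: 64.3
```

Call:
send_rows([
  [40,[0.3,0.7,0],[0,0,0]],
  [40,[0.38,0.77,0],[0,0,0]],
  [40,[0.38,0.77,0],[0,0,0]],
  [40,[0.38,0.77,0],[0,0,0]],
  [40,[0.38,0.77,0],[0,0,0]],
  [40,[0,0,0],[0,0,0]],
  [40,[0,0,0],[0,0,0]],
  [40,[0,0,0],[0,0,0]],
])

```text
clock: 44.75
eef_pos: [526.9, 22.4, 185.8]
tool_rot: [-3.138, 0.011, 0.236]
force: [-0.7, 0.8, -0.4]
width: 57.3
gripper_force: 64.3
```

Call:
send_rows([
  [40,[0.03,0.015,-0.6],[0.03,-0.12,0]],
  [40,[0,0,-0.8],[0,0,0]],
  [40,[0,0,-0.75],[0,0,0]],
  [40,[0,0,0],[0,0,0]],
  [40,[0,0,-0.2],[0,0,0]],
  [40,[0,0,0],[0,0,0]],
  [40,[0,0,0],[0,0,0]],
])

```text
clock: 45.62
eef_pos: [530.4, 24.9, 46.6]
tool_rot: [-3.137, -0.004, 0.238]
force: [-1.0, 0.0, -0.5]
width: 57.6
gripper_force: 64.4
```

Call:
send_rows([
  [40,[-0.02,-0.015,-0.13],[0,0,0]],
  [40,[0,0,0],[0,0,0]],
  [40,[0,0,0],[0,0,0]],
])

```text
clock: 46.0
eef_pos: [529.5, 24.1, 38.4]
tool_rot: [-3.137, -0.004, 0.238]
force: [0.7, -0.0, 5.8]
width: 57.1
gripper_force: 65.1
```

Call:
send_rows([
  [74,[0,0,0],[0,0,0]],
  [74,[0,0,0],[0,0,0]],
  [74,[0,0,0],[0,0,0]],
  [74,[0,0,0.9],[0,0,0]],
  [74,[0,0,0.9],[0,0,0]],
  [60,[0,0,0.9],[0,0,0]],
  [60,[0,0,0],[0,0,0]],
  [60,[0,0,0],[0,0,0]],
])

```text
clock: 47.0
eef_pos: [527.8, 23.6, 199.3]
tool_rot: [-3.137, -0.001, 0.238]
force: [0.2, 0.3, -0.3]
width: 59.9
gripper_force: 0.0
```

Run:
```python
from h import *
dish(); s=sensors.read_state(); print(s['eef_pos'],s['tool_rot'])
```

```text
biscuit in dish? 31.5 [ 457.6 -303.5] stand [-231.8 -301.9] z [14.5, 14.0, 14.9, 12.9, 14.5]
biscuit in dish? 35.3 [378.9 181.3] stand [-197.9  188.1] z [37.5, 23.2, 240.5, 51.7, 30.1]
biscuit in dish? 30.6 [528.4  23.8] stand [-88.2   0.6] z [33.9, 32.8, 32.2, 32.6, 33.0]
[527.4167127   23.60847367 198.63298646] [-3.13693923e+00  6.06573431e-04  2.38201009e-01]
```

The second biscuit lies flat in dish 2. I'll wind back to dish 1.

Call:
send_rows([
  [60,[0.78,0.179,0],[0,0,0]],
  [60,[0.78,0.179,0],[0,0,0]],
  [60,[0.78,0.179,0],[0,0,0]],
  [60,[0,0,0],[0,0,0]],
  [60,[0,0,-0.7],[0,0,0]],
  [60,[0,0,-0.63],[0,0,0]],
  [60,[0,0,0],[0,0,0]],
  [60,[0,0,0],[0,0,0]],
])

```text
clock: 48.05
eef_pos: [668.8, 56.4, 120.5]
tool_rot: [-3.137, -0.002, 0.239]
force: [0.4, 0.1, 1.3]
width: 60.2
gripper_force: 0.0
```

Call:
send_rows([
  [60,[0,0,0],[0,0,0]],
  [0,[0,0,0],[0,0,0]],
  [0,[0,0,0],[0,0,0]],
  [0,[0,0,0],[0,0,0]],
  [0,[0,0,0],[0,0,0]],
])

```text
clock: 48.68
eef_pos: [669.0, 56.3, 120.6]
tool_rot: [-3.137, -0.002, 0.238]
force: [-1.5, 0.7, 6.2]
width: 16.6
gripper_force: 58.5
```

Call:
send_rows([
  [0,[0.024,-0.178,0],[0,0,0]],
  [0,[-0.012,-0.18,0],[0,0,0]],
  [0,[-0.046,-0.173,0],[0,0,0]],
  [0,[-0.079,-0.162,0],[0,0,0]],
  [0,[-0.11,-0.142,0],[0,0,0]],
  [0,[-0.135,-0.119,0],[0,0,0]],
  [0,[-0.155,-0.09,0],[0,0,0]],
  [0,[-0.17,-0.058,0],[0,0,0]],
])

```text
clock: 49.68
eef_pos: [628.2, -9.5, 120.6]
tool_rot: [-3.136, -0.004, 0.238]
force: [1.6, 3.7, 3.8]
width: 16.4
gripper_force: 59.0
```

Call:
send_rows([
  [0,[0,0,0],[0,0,0]],
  [0,[0,0,0],[0,0,0]],
  [60,[0,0,0],[0,0,0]],
  [60,[0,0,0],[0,0,0]],
  [60,[0,0,0.8],[0,0,0]],
  [80,[0,0,0.6],[0,0,0]],
  [80,[-0.6,-0.8,0],[0,0,0]],
  [80,[-0.6,-0.8,0],[0,0,0]],
])

```text
clock: 50.68
eef_pos: [554.8, -107.1, 203.8]
tool_rot: [-3.138, -0.001, 0.24]
force: [0.7, -0.7, -0.3]
width: 79.7
gripper_force: 0.0
```

Call:
send_rows([
  [80,[-0.6,-0.8,0],[0,0,0]],
  [80,[-0.5,-0.8,0],[0,0,0]],
  [80,[0,-0.8,0],[0,0,0]],
  [80,[0,0,0],[0,0,0]],
  [80,[0,0,0],[0,0,0]],
  [80,[0,0,0],[0,0,0]],
])

```text
clock: 51.42
eef_pos: [490.1, -248.2, 203.7]
tool_rot: [-3.136, -0.002, 0.241]
force: [0.6, 0.1, 0.6]
width: 80.2
gripper_force: 0.0
```

Run:
```python
from h import *
bis(); knob()
```

```text
eef [ 490.1 -248.2  203.7] [-3.136e+00 -2.000e-03  2.410e-01]
wrist R 31.9 xy [ 448.8 -335.7] z 14.1 d/60 [-0.688 -1.459]
top R 31.7 xy [ 448.6 -336.3] z 15.2 d/60 [-0.691 -1.468]
top R 29.2 xy [601.9 -26.6] z 33.2 d/60 [1.865 3.694]
knob top 13 [625.2 -11.6 133.4]
```

Call:
send_rows([
  [80,[-0.35,-0.73,0],[0,0,0]],
  [80,[-0.34,-0.735,0],[0,0,0]],
  [80,[0,0,-0.7],[0,0,0]],
  [80,[0,0,-0.7],[0,0,0]],
  [80,[0,0,-0.7],[0,0,0]],
  [80,[0,0,-0.6],[0,0,0]],
  [80,[0,0,-0.3],[0,0,0]],
  [80,[0,0,0],[0,0,0]],
])

```text
clock: 52.62
eef_pos: [448.2, -337.2, 23.1]
tool_rot: [-3.136, -0.0, 0.239]
force: [-0.3, -0.9, -0.3]
width: 79.9
gripper_force: 0.0
```

Call:
send_rows([
  [80,[0,0,0],[0,0,0]],
  [80,[0,0,0],[0,0,0]],
  [80,[0,0,0],[0,0,0]],
])

```text
clock: 53.0
eef_pos: [448.8, -338.2, 24.7]
tool_rot: [-3.138, -0.003, 0.238]
force: [0.2, -0.5, 0.2]
width: 80.4
gripper_force: 0.0
```

Call:
send_rows([
  [80,[0,0.03,-0.09],[0,0,0]],
  [80,[0,0,0],[0,0,0]],
  [80,[0,0,0],[0,0,0]],
  [40,[0,0,0],[0,0,0]],
  [40,[0,0,0],[0,0,0]],
  [40,[0,0,0],[0,0,0]],
])

```text
clock: 53.75
eef_pos: [448.4, -336.0, 19.1]
tool_rot: [-3.137, -0.002, 0.238]
force: [-1.3, 0.4, 6.6]
width: 57.8
gripper_force: 62.8
```

Call:
send_rows([
  [40,[0,0,0.4],[0,0,0]],
  [40,[0,0,0.8],[0,0,0]],
  [40,[0,0,0.8],[0,0,0]],
  [40,[0,0,0.8],[0,0,0]],
  [40,[0,0,0],[0,0,0]],
  [40,[0,0,0],[0,0,0]],
])

```text
clock: 54.5
eef_pos: [447.7, -336.0, 186.0]
tool_rot: [-3.137, -0.001, 0.238]
force: [0.3, -0.6, -1.2]
width: 57.1
gripper_force: 64.0
```

Call:
send_rows([
  [40,[0.193,0.856,0],[0,0,0]],
  [40,[0.193,0.856,0],[0,0,0]],
  [40,[0.193,0.856,0],[0,0,0]],
  [40,[0.193,0.856,0],[0,0,0]],
  [40,[0.193,0.856,0],[0,0,0]],
  [40,[0.193,0.856,0],[0,0,0]],
  [40,[0.193,0.856,0],[0,0,0]],
  [40,[0,0,0],[0,0,0]],
])

```text
clock: 55.5
eef_pos: [529.1, 29.5, 185.2]
tool_rot: [-3.133, -0.001, 0.247]
force: [-0.3, -0.9, -0.9]
width: 57.0
gripper_force: 64.1
```

Call:
send_rows([
  [40,[0,0,-0.6],[0,0,0]],
  [40,[0,0,-0.8],[0,0,0]],
  [40,[0,0,-0.7],[0,0,0]],
  [40,[0,0,-0.1],[0,0,0]],
  [40,[0,0,0],[0,0,0]],
  [40,[0,0,0],[0,0,0]],
  [40,[0,0,0],[0,0,0]],
])

```text
clock: 56.38
eef_pos: [530.4, 23.5, 55.8]
tool_rot: [-3.137, -0.004, 0.238]
force: [-0.5, -1.0, -0.1]
width: 57.9
gripper_force: 64.2
```

Call:
send_rows([
  [40,[-0.02,0,-0.28],[0,0,0]],
  [40,[0,0,0],[0,0,0]],
  [40,[0,0,0],[0,0,0]],
  [40,[0,0,0],[0,0,0]],
])

```text
clock: 56.88
eef_pos: [528.5, 23.5, 38.2]
tool_rot: [-3.137, -0.002, 0.238]
force: [-0.3, -0.1, 3.2]
width: 57.8
gripper_force: 64.5
```

Call:
send_rows([
  [74,[0,0,0],[0,0,0]],
  [74,[0,0,0],[0,0,0]],
  [74,[0,0,0],[0,0,0]],
  [74,[0,0,0.9],[0,0,0]],
  [74,[0,0,0.9],[0,0,0]],
  [60,[0,0,0.9],[0,0,0]],
  [60,[0,0,0],[0,0,0]],
  [60,[0,0,0],[0,0,0]],
])

```text
clock: 57.88
eef_pos: [527.8, 23.1, 199.4]
tool_rot: [-3.137, -0.001, 0.238]
force: [0.1, 0.4, 0.0]
width: 60.3
gripper_force: 0.0
```

Run:
```python
from h import *
dish(); knob(); s=sensors.read_state(); print(s['eef_pos'],s['tool_rot'])
```

```text
biscuit in dish? 35.5 [378.5 181.5] stand [-198.3  188.3] z [37.2, 22.3, 240.1, 52.6, 232.5]
biscuit in dish? 30.6 [527.3  23. ] stand [-89.5   0.1] z [33.2, 33.4, 32.9, 34.3, 34.3]
biscuit in dish? 29.0 [599.5 -24.9] stand [-30.2 -63. ] z [55.4, 55.0, 31.3, 56.1, 29.5]
knob wrist 265 [626.3 -10.  133.2]
[527.25491359  23.34191723 198.2513153 ] [-3.13649303e+00  1.23209600e-03  2.38522823e-01]
```

All three biscuits are in their dishes. Winding home.

Call:
send_rows([
  [60,[0.83,-0.278,0],[0,0,0]],
  [60,[0.83,-0.278,0],[0,0,0]],
  [60,[0,0,0],[0,0,0]],
  [60,[0,0,0],[0,0,0]],
  [60,[0,0,-0.7],[0,0,0]],
  [60,[0,0,-0.63],[0,0,0]],
  [60,[0,0,0],[0,0,0]],
  [60,[0,0,0],[0,0,0]],
])

```text
clock: 59.02
eef_pos: [628.1, -9.0, 121.1]
tool_rot: [-3.137, -0.003, 0.239]
force: [1.7, 0.2, -0.3]
width: 59.9
gripper_force: 0.0
```

Call:
send_rows([
  [60,[0,0,0],[0,0,0]],
  [0,[0,0,0],[0,0,0]],
  [0,[0,0,0],[0,0,0]],
  [0,[0,0,0],[0,0,0]],
  [0,[0,0,0],[0,0,0]],
])

```text
clock: 59.65
eef_pos: [628.4, -9.5, 120.5]
tool_rot: [-3.137, -0.003, 0.239]
force: [0.5, 1.0, 4.6]
width: 16.4
gripper_force: 58.6
```

Call:
send_rows([
  [0,[-0.178,-0.023,0],[0,0,0]],
  [0,[-0.18,0.011,0],[0,0,0]],
  [0,[-0.173,0.046,0],[0,0,0]],
  [0,[-0.162,0.08,0],[0,0,0]],
  [0,[-0.142,0.109,0],[0,0,0]],
  [0,[-0.119,0.135,0],[0,0,0]],
  [0,[-0.09,0.156,0],[0,0,0]],
  [0,[-0.058,0.17,0],[0,0,0]],
])

```text
clock: 60.65
eef_pos: [561.9, 31.6, 120.5]
tool_rot: [-3.138, -0.003, 0.239]
force: [3.0, -2.3, 6.1]
width: 16.3
gripper_force: 59.6
```

Call:
send_rows([
  [0,[0,0,0],[0,0,0]],
  [0,[0,0,0],[0,0,0]],
  [60,[0,0,0],[0,0,0]],
  [60,[0,0,0],[0,0,0]],
  [60,[0,0,0.8],[0,0,0]],
  [60,[0,0,0.8],[0,0,0]],
  [60,[-0.3,-0.8,0],[0,0,0]],
  [60,[-0.3,-0.8,0],[0,0,0]],
])

```text
clock: 61.65
eef_pos: [525.0, -65.6, 216.0]
tool_rot: [-3.137, -0.002, 0.24]
force: [1.2, -0.3, -0.3]
width: 59.7
gripper_force: 0.0
```

Call:
send_rows([
  [60,[0,-0.8,0],[0,0,0]],
  [60,[0,-0.8,0],[0,0,0]],
  [60,[-0.3,-0.8,0],[0,0,0]],
  [60,[-0.3,-0.8,0],[0,0,0]],
  [60,[-0.3,-0.8,0],[0,0,0]],
  [60,[0,0,0],[0,0,0]],
  [60,[0,0,0],[0,0,0]],
  [60,[0,0,0],[0,0,0]],
])

```text
clock: 62.65
eef_pos: [472.3, -303.0, 215.8]
tool_rot: [-3.136, -0.002, 0.241]
force: [-0.1, -0.5, 1.2]
width: 60.0
gripper_force: 0.0
```

Run:
```python
from h import *
d=cam('top'); save(d,'end'); knob(); tray()
d=cam('top'); P=np.array([pt(d,u,v) for v in range(135,300) for u in range(225,385)]); k=P[(P[:,2]>126)&(P[:,2]<145)]; print(k.mean(0),'was 559.8 30.5')
```

```text
knob top 14 [560.5  30.5 135.3]
tray tile [13.8 19.3] 12 [469.2 305.5  16.9]
tray tile [18.6 13.9] 11 [478.1 344.2  23.6]
tray tile [13.6 19.3] 13 [488.9 388.8  16.7]
[559.70496106  30.38667655 134.66348369] was 559.8 30.5
```

View pics/end.png

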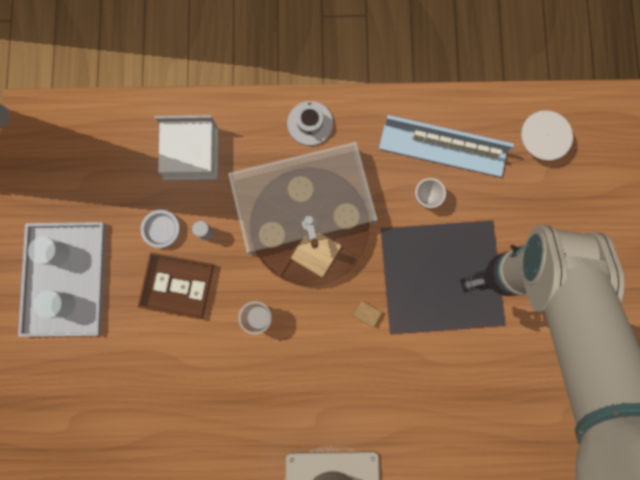

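The final top view shows three biscuits under the hood, the block at the front and three tiles in the tray. Two things to check: the middle tile's height and the patch at (540,316).

Run:
```python
from h import *
d=cam('top')
for c in ((478.4,345),(489,389),(469.3,305.8)):
    print(np.round([pt(d,*proj(d,(c[0]+a,c[1]+b,16)))[2] for a in(-8,0,8) for b in(-10,0,10)],1))
print(np.round([pt(d,u,v) for u,v in((540,316),(535,312),(545,318),(528,325))]))
```

```text
[14.7 14.9 18.9 15.5 17.1 18.9 17.9 20.3 17.3]
[15.8 15.4 19.  13.7 13.3 19.2 16.3 17.2 15.6]
[19.4 20.9 15.8 15.8 18.1 12.6 20.2 16.2 15.4]
[[ 397. -491.   -1.]
 [ 407. -482.   -6.]
 [ 393. -502.   -0.]
 [ 377. -460.    2.]]
```

The tiles are flat, and the patch is just light on the table.

```bash
python3 -c "
from cell import ctrl
print(ctrl.finish_job())"
```

```text
the job is handed in; nothing more can be done
None
```

The job is done and handed in: all three tiles are in the tray, each of the three biscuits lies flat in its own dish, and the stand is wound home with its block at the open front.

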